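# Change over the blue vacuum valve

### The job

Of the two lift-gate changeover valves on the bench, switch the one with the blue grip from its red end to its green end: lift its lever out of the notch at the red end, carry it across the gate and let it drop fully home into the notch at the green end, then let go. Leave the lever of the yellow-gripped valve in its notch at the red end.

Things in the scene. Friction and masses are not known exactly. Their poses are not given: they have to be found in the camera images.
- blue_grip (a point): Centre of the blue grip bar (26 mm thick, 40 mm long, flat ends) on top of the steel lever to move, like a T; about 153 mm above the bench when seated. Axes turn with the lever: y along the bar, level, parallel to the pivot axis (pinch the flat ends, fingers closing along y); z up along the lever, away from the pivot; x along the swing, towards green. Gate plate tops are 108 mm high or lower.
- blue_swing (a joint): Swing of the blue lever, rad: 0 in the red-end notch (start; within 0.05), 0.32 upright, 0.64 in the green-end notch; stops -0.04, 0.68. It grows away from the robot, from the red block to the green. The pivot is fixed, 30 mm above the bench, 130 mm + lift from the grip centre along the lever, which leans 0.32 rad from upright in each notch. Light friction. Base 170 mm along the swing x 70 mm.
- blue_lift (a joint): Lift of the blue lever along its own length, m: 0 seated in a notch, at most 0.022 (stop). A cross pin on the lever sits in notches of two gate plates; it clears the land between them from a lift of 0.013 up, lower the land blocks the swing. Its weight and a weak spring (3 to 7 N together) pull it down, so it drops home when let go over a notch. A notch leaves about 0.05 rad of play in swing.
- yellow_swing (a joint): Swing of the lever of the other valve, alike but with a yellow grip bar, rad: 0 in its red-end notch (start), where it must stay. Both valves are fixed to the bench about 0.5 m ahead of the robot, one left and one right in either order, 0.22 m or more apart, each turned by up to 26 degrees; red block nearer the robot, green block farther.

How it is judged:
On the way:
1. the blue lever is lifted out of the red notch and is on its way across the gate (value of joint blue_lift above 0.01 m and value of joint blue_swing between 0.1 and 0.54 rad), for 0.05 s.
At the end, for the whole second after the job is handed in: The blue lever rests in the notch at the green end (swing over 0.56 rad, lift under 4 mm, swinging slower than 0.05 rad/s) and the yellow lever is still in its red notch (swing under 0.1 rad) (value of joint blue_swing above 0.56 rad and value of joint blue_lift below 0.004 m and velocity of joint blue_swing between -0.05 and 0.05 rad/s and value of joint yellow_swing below 0.1 rad); the robot touches nothing.
It fails at once if the yellow lever is moved out of its red notch (value of joint yellow_swing above 0.1 rad).
It also fails if it takes over 35 s, if anything falls off the work surface, if the arm or the gripper's body presses on something with over 40 N, if the wrist force passes 120 N, or if a joint passes its speed limit or range.

### The arm

A 6-joint arm with a two-finger parallel gripper is mounted at the origin on a cart in front of the work surface, level with it; the furniture and walls round the work are solid. World frame = base frame: x ahead of the robot, y to its left, z up, the work surface at z = 0. Lengths are in m, angles in rad, forces in N, time in s.
With the tool pointing down it reaches from about 0.35 to 0.975 m from the base axis. Payload 4.9 kg.
Tool frame: the origin (TCP) lies midway between the tips of the shut fingers; the grasp point (between the pads) lies 19 mm behind it (manip.pinch_z is the distance from the TCP to the grasp point, in m); z points along the fingers, y is the direction in which the jaws open and shut (so a half turn about z gives the same grasp; the last joint's range is limited). The gripper opens to 85 mm and grips with 20 to 120 N. Pads are 22 mm wide; open, the fingers measure 114 mm over their backs; the gripper's body (76 mm by 85 mm) begins 54 mm behind the grasp point. The pads swing forward as they close: fully open they stand 13 mm farther back than shut.
Start: joints at [-0.119, 0.053, 1.613, -0, 1.476, -0.119], TCP at [0.625, 0, 0.208] pointing down, gripper open.
Joint ranges: [-3.01, 3.01], [-1.01, 2.22], [0.06, 2.58], [-1.02, 4.17], [0.09, 2.62], [-3.14, 3.14]. Speed limits (rad/s): [2.57, 2.57, 3.14, 3.14, 3.14, 3.14].

### API

Orientations are given as a unit quaternion [w, x, y, z].
In Python, from plant import manip gives the robot as it stands.
- The arm moves only by the tool drive_tool, never from a script. Its argument "commands" is text: rows parted by semicolons, each of 5 numbers parted by spaces: the finger opening in mm, from 0 to 85.4, then the shift along the tool's x, y, z in units of 30 mm (1.0 is 30 mm), then the turn about the tool's z in degrees. A call has exactly 8 rows; each row shifts and turns the commanded pose from where the row before left it, along the tool's axes as they then stand; what a row does not reach is not made up. A row lasts 1/8 s, in which the tool goes at most 62.5 mm and 10.7 degrees, less where a joint would pass 70% of its speed; a pose out of reach is approached as far as the arm can. A call is refused whole if a number of a shift passes 1 or a number of a turn 10.7, either way. A call with a gripper value outside its range is refused whole. The fingers move at their own pace and stop on an object; the grip force is fixed at half the most. Time passes only in rows, so rows that do not move let the fingers close, or fill a call up. It gives the time, the measured TCP pose, the force and the opening at its end, in the units of the state.
- manip.state(): the state, without advancing time (a new reading comes with each control period).
- manip.grab_frame(name): name is "scene" or "side" or "wrist"; returns the picture (384x512x3 uint8, red, green, blue); there is no depth.
- manip.camera_params(name): a dict with "fx", "fy", "cx", "cy" (pixels), "xyz" and "orientation" of the camera in the world. Camera axes: x right, y down, z forward; pixel columns grow to the right and rows downward; lengths in m; the calibration is good to about 2 mm. The wrist camera is an equidistant fisheye: a pixel r from the principal point sees the ray r / f radians off the axis. A picture is of the moment at which its call begins: read the wrist's pose just before it. camera_params takes no time and is no camera call; for the wrist camera it gives the pose at the moment of the call.
- manip.job_done(): hands the job in, once; it reports no verdict.
The state is a dict: "time": time; "joint_pos": joint angles; "joint_vel": joint speeds; "joint_efforts": joint torques, N m; "tool_pos": TCP position; "tool_rot": TCP orientation; "contact_force": force on the tool from outside, world axes, zero at the start; "ft_torque": the same for the moment, N m; "gripper_width": opening from 0.0 (shut) to 1.0 (fully open).
Only numpy, scipy, OpenCV 4.12 (cv2) and the standard library are available. Lean on these libraries where they do the work, as an engineer would, in place of code of your own. Each camera call takes 0.05 s, during which the arm holds its last target. There are 200 camera calls.

## Working session

There is one attempt and no reset: what is moved stays moved. The work goes in short steps, Python scripts to look and compute and a tool call to move; the robot and the scene stay as the last step left them, time stands still between calls to the robot, and variables do not carry over. Pictures are saved under pics/ and viewed, about 8 in all and at most 12, crops included, and the job is handed in when it is done.

Besides the shell and the picture viewer there is one more tool, called as name(argument=value, ...) on one line, values as JSON. drive_tool: Moves the arm, as the interface text tells. Its arguments: {"type":"object","properties":{"commands":{"type":"string"}},"required":["commands"]}

```bash
mkdir -p pics; ls
python3 - <<'E'
from plant import manip
import cv2,numpy as np
s=manip.state();print(s)
ims=[]
for n in("scene","side","wrist"):
    print(n,manip.camera_params(n))
    im=manip.grab_frame(n);cv2.imwrite(f"pics/{n}0.png",im[:,:,::-1]);ims.append(im[:,:,::-1])
cv2.imwrite("pics/a.png",cv2.resize(np.vstack([np.hstack(ims[:2]),np.hstack([ims[2],ims[2]*0])]),(800,600)))
E
```

```text
pics
{'time': 0.0, 'joint_pos': array([-1.19024633e-01,  5.33669375e-02,  1.61429074e+00,  2.94756411e-05,
        1.47594959e+00, -1.18985808e-01]), 'joint_vel': array([-5.38011708e-04, -4.44551055e-04,  1.93418244e-03,  7.88585899e-04,
       -9.59468100e-05, -5.35672408e-04]), 'joint_efforts': array([ 2.70554956e-04, -3.93670499e+01, -3.70175600e+01, -1.62778279e-04,
        6.93513779e-03, -6.06393527e-06]), 'tool_pos': array([6.24346914e-01, 7.20683293e-05, 2.06858739e-01]), 'tool_rot': array([-8.00865863e-04,  7.07121146e-01,  7.07091698e-01, -6.11137755e-04]), 'contact_force': array([-0.18899648,  0.06311669,  1.2801398 ]), 'ft_torque': array([ 0.03407185, -0.00245845, -0.0159286 ]), 'gripper_width': 0.9973696999849971}
scene {'fx': 384.3999360120574, 'fy': 384.3999360120574, 'cx': 257.94442977931567, 'cy': 197.86203691088508, 'xyz': array([-0.09289626, -0.56410526,  0.48936927]), 'orientation': array([-0.51159688,  0.76554385, -0.32045133,  0.22253583])}
side {'fx': 380.3220904985028, 'fy': 380.3220904985028, 'cx': 263.0689923974487, 'cy': 190.860365157498, 'xyz': array([ 0.29222223, -0.70038576,  0.59041063]), 'orientation': array([-0.47578323,  0.86936058, -0.11700731,  0.06443432])}
wrist {'fx': 297.3186396354542, 'fy': 297.3186396354542, 'cx': 261.8073497452294, 'cy': 196.3930334051504, 'xyz': array([0.62472054, 0.07198243, 0.37317797]), 'orientation': array([ 1.39091392e-01,  9.90278906e-01, -3.16966489e-04, -1.08271654e-03])}
```

View pics/a.png

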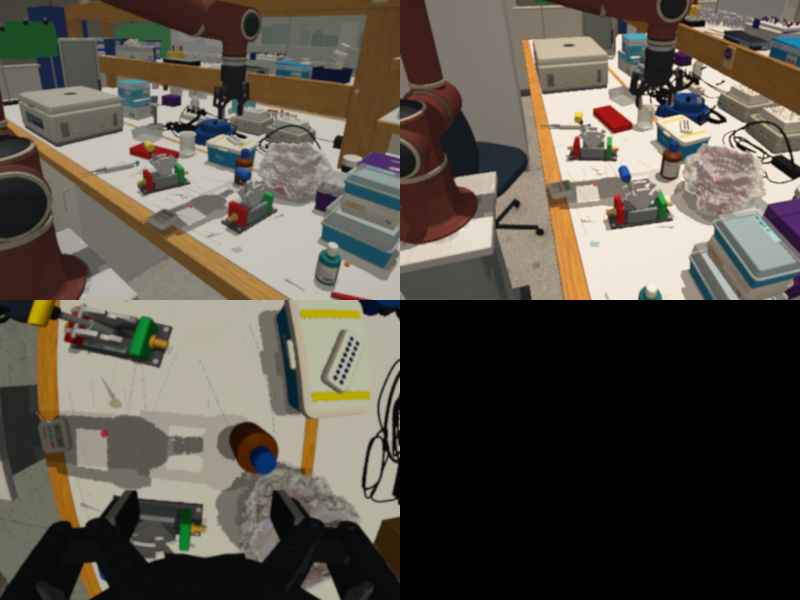

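The montage shows that the blue valve is the right one (−y), with its grip at about scene (307,224) and side (288,222). A brown bottle and crumpled paper stand beyond it. Next I'll segment by colour and triangulate.

```bash
cat > h.py <<'E'
import cv2,numpy as np
from scipy.spatial.transform import Rotation as R
def rot(q): return R.from_quat(np.r_[q[1:],q[0]]).as_matrix()
def ray(p,uv,fish=False):
    x,y=(uv[0]-p['cx'])/p['fx'],(uv[1]-p['cy'])/p['fy']
    if fish:
        r=np.hypot(x,y);d=np.array([x*np.sin(r)/r,y*np.sin(r)/r,np.cos(r)])
    else: d=np.array([x,y,1.])
    d=rot(p['orientation'])@d;return np.array(p['xyz']),d/np.linalg.norm(d)
def tri(rs):
    A=sum(np.eye(3)-np.outer(d,d) for o,d in rs);b=sum((np.eye(3)-np.outer(d,d))@o for o,d in rs)
    X=np.linalg.solve(A,b);return X,[np.linalg.norm(np.cross(X-o,d)) for o,d in rs]
def plane(r,z): o,d=r;return o+d*(z-o[2])/d[2]
HSV={'blue':((105,120,60),(125,255,255)),'green':((50,120,40),(80,255,255)),'red':((0,170,80),(6,255,255)),'yellow':((22,150,100),(32,255,255))}
def blobs(im,c,amin=15):
    h=cv2.cvtColor(im,cv2.COLOR_RGB2HSV);m=cv2.inRange(h,*[np.array(v) for v in HSV[c]])
    if c=='red': m|=cv2.inRange(h,(174,170,80),(180,255,255))
    n,l,s,ce=cv2.connectedComponentsWithStats(m)
    return [(ce[i].round(1),s[i].tolist()) for i in range(1,n) if s[i][4]>=amin],l
E
python3 - <<'E'
from h import *
for n in("scene","side","wrist"):
    im=cv2.imread(f"pics/{n}0.png")[:,:,::-1].copy()
    for c in HSV:
        for ce,s in blobs(im,c,30)[0]: print(n,c,ce,s)
a=cv2.imread("pics/scene0.png")[200:310,165:365];b=cv2.imread("pics/side0.png")[200:310,190:390]
cv2.imwrite("pics/b.png",np.vstack([cv2.resize(x,(540,297),interpolation=2) for x in(a,b)]))
E
```

```text
scene blue [64.1 22.3] [36, 8, 50, 40, 1032]
scene blue [108.2  36.4] [105, 27, 7, 20, 92]
scene blue [138.9  59.1] [124, 50, 26, 20, 268]
scene blue [74.5 91.2] [68, 69, 14, 43, 319]
scene blue [323.3  71.3] [321, 68, 6, 8, 45]
scene blue [58.7 93.2] [47, 74, 23, 40, 599]
scene blue [271.  166.5] [250, 153, 49, 33, 908]
scene blue [313.3 196.7] [308, 191, 11, 12, 102]
scene blue [310.3 221.9] [301, 214, 20, 17, 237]
scene green [35.5 51.3] [0, 27, 74, 48, 3219]
scene green [229.9 221.2] [224, 210, 12, 24, 189]
scene green [343.4 255.8] [335, 245, 15, 26, 192]
scene red [179.7 193.9] [167, 184, 27, 19, 292]
scene red [211.2 194.1] [197, 188, 31, 14, 201]
scene red [189.9 230.2] [184, 218, 12, 26, 203]
scene red [305.4 272.5] [293, 258, 24, 32, 468]
scene red [442.  379.9] [425, 375, 43, 9, 172]
scene yellow [224.6  69.5] [215, 66, 21, 8, 138]
scene yellow [190.5 187.1] [185, 181, 12, 13, 105]
side blue [283.8  34.2] [280, 26, 10, 17, 134]
side blue [365.3 137.3] [328, 120, 68, 39, 1231]
side blue [349.9 186.7] [344, 179, 13, 16, 155]
side blue [287.4 222.5] [281, 213, 14, 20, 206]
side green [179.8   1.6] [172, 0, 18, 4, 61]
side green [267.3 189.9] [264, 176, 7, 26, 120]
side green [333.9 263. ] [325, 247, 17, 32, 320]
side red [271.8 152.3] [248, 136, 49, 34, 928]
side red [225.7 188.9] [222, 175, 8, 26, 155]
side red [280.7 268.2] [275, 249, 13, 38, 345]
side yellow [228.1 149.5] [224, 143, 9, 14, 88]
wrist blue [497.7   3.2] [481, 0, 31, 9, 211]
wrist blue [339.  207.6] [325, 193, 29, 30, 648]
wrist blue [130.2 352.2] [127, 344, 9, 15, 41]
wrist green [182.4  48.9] [165, 22, 38, 55, 1221]
wrist green [236.7 292.5] [229, 267, 17, 54, 699]
wrist red [90.5 31.8] [87, 28, 7, 8, 35]
wrist red [87.5 48.4] [83, 43, 11, 11, 76]
wrist yellow [50.2 14.9] [35, 0, 33, 32, 716]
wrist yellow [421.5  17.4] [384, 13, 77, 10, 703]
wrist yellow [435.2 122.4] [400, 117, 73, 13, 746]
```

View pics/b.png

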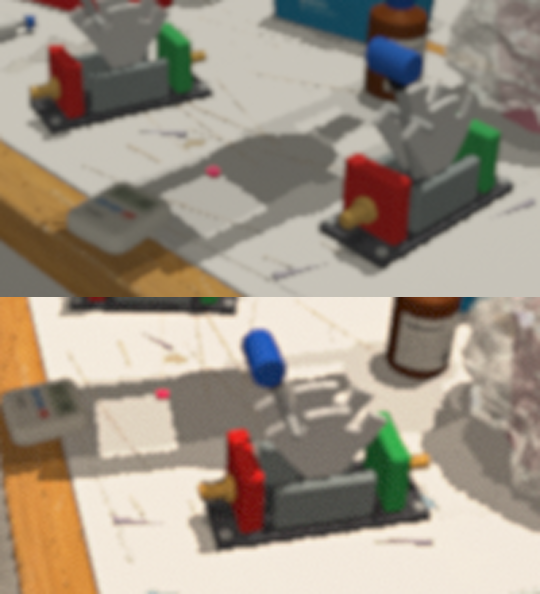

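The crops show the blue lever leaning towards red, with its grip clear of the gate plates, which fan up beyond it. The base-plate corners are visible as well.

Run:
```python
from h import *
from plant import manip
S,D,W=[manip.camera_params(n) for n in("scene","side","wrist")]
g=tri([ray(S,(310.3,221.9)),ray(D,(287.4,222.5))]);print('grip',g)
print('yel',tri([ray(S,(190.5,187.1)),ray(D,(228.1,149.5))]))
print('red',tri([ray(S,(305.4,272.5)),ray(D,(280.7,268.2))]))
print('green',tri([ray(S,(343.4,255.8)),ray(D,(333.9,263.0)),ray(W,(236.7,292.5),True)]))
for n,p,uv in[('nearR scene',S,(306.5,297)),('nearL scene',S,(283.5,284.4)),('farR scene',S,(354.6,269.3)),('nearR side',D,(268.9,293)),('farR side',D,(348.5,280.7))]: print(n,plane(ray(p,uv),0.005).round(4))
# bar axis from mask principal direction in each view
for n,p,c in(("scene",S,(310.3,221.9)),("side",D,(287.4,222.5))):
    im=cv2.imread(f"pics/{n}0.png")[:,:,::-1].copy();l=blobs(im,'blue',30)[1]
    ys,xs=np.where(l==l[int(c[1]),int(c[0])]);_,v,e=cv2.PCACompute2(np.c_[xs,ys].astype(np.float32),None)
    print(n,v[0],e.ravel()); a=v[0] 
    for k in(-5,5): print(plane(ray(p,a[:]+[0,0] if 0 else (c[0]+k*v[0][0],c[1]+k*v[0][1])),g[0][2]).round(4))
```

```text
grip (array([ 0.49041232, -0.15419062,  0.14971028]), [np.float64(0.0012656401049468), np.float64(0.0012656401049468036)])
yel (array([0.44050268, 0.18148675, 0.14863216]), [np.float64(3.12097168859199e-05), np.float64(3.120971688594473e-05)])
red (array([ 0.47869471, -0.15880095,  0.03730147]), [np.float64(0.0006890739360552563), np.float64(0.0006890739360553029)])
green (array([ 0.59349377, -0.17012367,  0.03237992]), [np.float64(0.008240885288341326), np.float64(0.0009743459074588457), np.float64(0.00739109008402546)])
nearR scene [ 0.4498 -0.1859  0.005 ]
nearL scene [ 0.4499 -0.1238  0.005 ]
farR scene [ 0.6116 -0.2009  0.005 ]
nearR side [ 0.4452 -0.1889  0.005 ]
farR side [ 0.6147 -0.2006  0.005 ]
scene [0.87881976 0.4771539 ] [32.72481  11.180473]
[ 0.4948 -0.139   0.1497]
[ 0.4896 -0.1651  0.1497]
side [0.331604  0.9434187] [30.774231   8.8607235]
[ 0.4916 -0.1411  0.1497]
[ 0.4884 -0.1708  0.1497]
```

drive_tool(commands="85 -1 -0.9 -0.2 0;85 -1 -0.9 -0.2 0;85 -1 -0.9 -0.2 0;85 -1 -0.9 0 0;85 -1 -0.85 0 0;85 0 0 0 -10.6;85 0 0 0 -10.6;85 0 0 0 -10.6")

```text
time: 1.15
tool_pos: [0.4911, -0.1501, 0.2257]
tool_rot: [-0.0, 0.484, 0.875, -0.0]
contact_force: [-0.7, -0.5, 0.4]
gripper_width: 0.994
```

drive_tool(commands="85 0 0 0 -10.6;85 0 0 0 -10.6;85 0 0 0 -10.6;85 0 0 0 -10.6;85 0 0 0 -10.8;85 0 0 0 0;85 0 0 0 0;85 0 0 0 0")

```text
refused, turn out of range in row 5
```

drive_tool(commands="85 0 0 0 -10.6;85 0 0 0 -10.6;85 0 0 0 -10.6;85 0 0 0 -10.6;85 0 0 0 -10.6;85 0 0 0 0;85 0 0 0 0;85 0 0 0 0")

```text
time: 2.15
tool_pos: [0.4914, -0.15, 0.226]
tool_rot: [-0.0, 0.046, 0.999, 0.0]
contact_force: [0.3, 0.4, -0.4]
gripper_width: 0.997
```

```bash
cat > look.py <<'E'
from h import *
from plant import manip
import sys
t=sys.argv[1];P={};I={}
for n in("scene","side","wrist"):
    P[n]=manip.camera_params(n);I[n]=manip.grab_frame(n)
    cv2.imwrite(f"pics/{n}{t}.png",I[n][:,:,::-1])
    print(n,[(c,b[0].tolist(),b[1]) for c in('blue','green','red') for b in blobs(I[n],c,30)[0] if n=='wrist' or (c=='blue' and b[0][1]>200)])
s=manip.state();print(s['time'],s['tool_pos'],s['tool_rot'],s['contact_force'],s['gripper_width']);print({k:v for k,v in P['wrist'].items()})
f=[cv2.resize(I['scene'][150:310,215:415],(400,320)),cv2.resize(I['side'][150:310,190:390],(400,320))]
cv2.imwrite(f"pics/m{t}.png",cv2.resize(np.vstack([np.hstack(f),cv2.resize(I['wrist'],(800,600))])[:,:,::-1],(520,598)))
E
python3 look.py 1
```

```text
scene [('blue', [310.3, 222.0], [301, 214, 20, 17, 237])]
side [('blue', [287.3, 222.2], [281, 213, 14, 20, 192])]
wrist [('blue', [255.4, 195.2], [232, 180, 48, 31, 1361]), ('blue', [505.3, 333.1], [497, 327, 15, 13, 72]), ('green', [466.0, 187.1], [443, 175, 46, 25, 512]), ('green', [257.7, 246.6], [248, 233, 21, 28, 511]), ('green', [277.6, 248.8], [275, 237, 7, 23, 129]), ('green', [238.6, 250.5], [237, 240, 5, 20, 73]), ('red', [494.3, 113.1], [482, 103, 27, 21, 237]), ('red', [51.4, 157.2], [36, 140, 32, 35, 190]), ('red', [258.9, 162.6], [233, 155, 50, 17, 655])]
2.3 [ 0.49148183 -0.14999834  0.22609587] [ 3.81666749e-06  4.56833373e-02  9.98955971e-01 -1.33711139e-05] [-0.02957576  0.45865452  0.51945725] 0.9935878448482447
{'fx': 297.3186396354542, 'fy': 297.3186396354542, 'cx': 261.8073497452294, 'cy': 196.3930334051504, 'xyz': array([ 0.42150274, -0.14190672,  0.39227219]), 'orientation': array([0.10279471, 0.73186932, 0.6669802 , 0.09454077])}
```

View pics/m1.png

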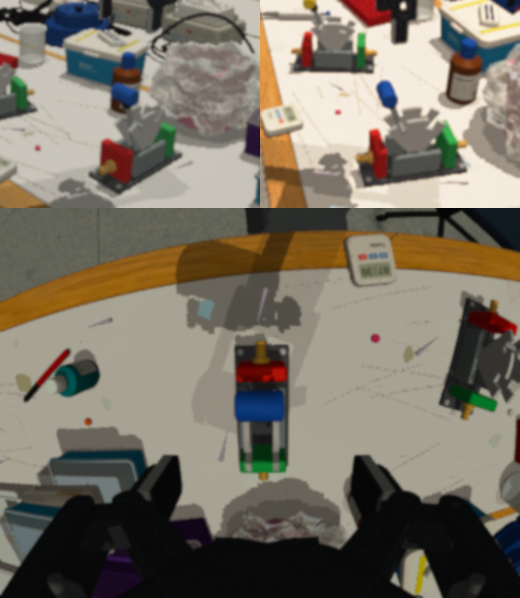

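The wrist picture shows the valve almost aligned with the jaws. The blue bar is at wrist (255,195), the red block at (259,163) and the green block at (258,247). I'll refine the position from these.

Run:
```python
from h import *
from plant import manip
S,D,W=[manip.camera_params(n) for n in("scene","side","wrist")]
r=[ray(S,(310.3,222)),ray(D,(287.3,222.2)),ray(W,(255.4,195.2),True)]
print(tri(r),[plane(x,.153).round(4) for x in r],tri([r[1],r[2]])[0],tri([r[0],r[2]])[0])
a=plane(ray(W,(258.9,162.6),True),.05);b=plane(ray(W,(257.7,246.6),True),.05);print(a,b,np.degrees(np.arctan2(*(b-a)[1::-1])))
im=cv2.imread("pics/wrist1.png")[:,:,::-1].copy();l=blobs(im,'blue',30)[1]
m=(l==l[195,255]).astype(np.uint8);c=cv2.findContours(m,0,1)[0][0];q=cv2.minAreaRect(c);print(q)
e=cv2.boxPoints(q);print([plane(ray(W,p,True),.153).round(4).tolist() for p in e])
R_=rot(manip.state()['tool_rot']);print(R_.round(3))
print('bottle',tri([ray(S,(313.3,196.7)),ray(D,(349.9,186.7))]))
```

```text
(array([ 0.49012209, -0.15372666,  0.1496536 ]), [np.float64(0.0009309977309424538), np.float64(0.0009623520936990881), np.float64(0.0006719515917601119)]) [array([ 0.4861, -0.1565,  0.153 ]), array([ 0.4886, -0.1593,  0.153 ]), array([ 0.4886, -0.1532,  0.153 ])] [ 0.49032329 -0.15349633  0.1482181 ] [ 0.48947865 -0.15361449  0.15079616]
[ 0.47854382 -0.15017588  0.05      ] [ 0.58533551 -0.16191061  0.05      ] -6.270743020881693
((255.5, 195.0), (30.0, 47.0), 90.0)
[[0.4738, -0.1712, 0.153], [0.4774, -0.1325, 0.153], [0.5035, -0.1345, 0.153], [0.4998, -0.1744, 0.153]]
[[-0.996  0.091  0.   ]
 [ 0.091  0.996 -0.   ]
 [-0.    -0.    -1.   ]]
bottle (array([ 0.69782629, -0.01071606,  0.1070435 ]), [np.float64(0.000943346955572111), np.float64(0.0009433469555721799)])
```

drive_tool(commands="85 0.06 -0.12 0 0;85 0 0 0.7 0;85 0 0 0.7 0;85 0 0 0.7 0;85 0 0 0.6 0;85 0 0 0.5 0;85 0 0 0 0;85 0 0 0 0")

```text
time: 3.3
tool_pos: [0.4898, -0.1536, 0.1308]
tool_rot: [0.001, 0.045, 0.999, -0.0]
contact_force: [0.3, -0.1, -0.3]
gripper_width: 0.995
```

drive_tool(commands="60 0 0 0 0;50 0 0 0 0;45 0 0 0 0;35 0 0 0 0;30 0 0 0 0;30 0 0 0 0;30 0 0 0 0;30 0 0 0 0")

```text
time: 4.3
tool_pos: [0.4896, -0.1542, 0.131]
tool_rot: [0.0, 0.045, 0.999, -0.001]
contact_force: [-1.7, -4.3, 5.1]
gripper_width: 0.446
```

```bash
python3 look.py 2
```

```text
scene [('blue', [308.8, 222.2], [301, 214, 19, 18, 192])]
side [('blue', [285.4, 223.0], [281, 212, 13, 21, 65])]
wrist [('blue', [260.0, 245.7], [222, 223, 76, 47, 3167]), ('green', [498.4, 203.0], [484, 192, 28, 26, 438]), ('green', [261.5, 288.4], [248, 270, 28, 38, 982]), ('green', [287.5, 294.5], [284, 278, 8, 29, 144]), ('green', [236.1, 297.4], [233, 282, 7, 25, 89]), ('red', [15.3, 166.4], [0, 150, 29, 37, 208]), ('red', [260.6, 183.8], [227, 173, 68, 23, 1374])]
4.45 [ 0.48965648 -0.15414505  0.13095992] [ 3.87243523e-04  4.53892997e-02  9.98968980e-01 -7.98905649e-04] [-1.45121258 -3.34404496  5.1354471 ] 0.4462461961683324
{'fx': 297.3186396354542, 'fy': 297.3186396354542, 'cx': 261.8073497452294, 'cy': 196.3930334051504, 'xyz': array([ 0.41956026, -0.1458428 ,  0.29708966]), 'orientation': array([0.1036178 , 0.73148657, 0.66730493, 0.09431269])}
```

View pics/m2.png

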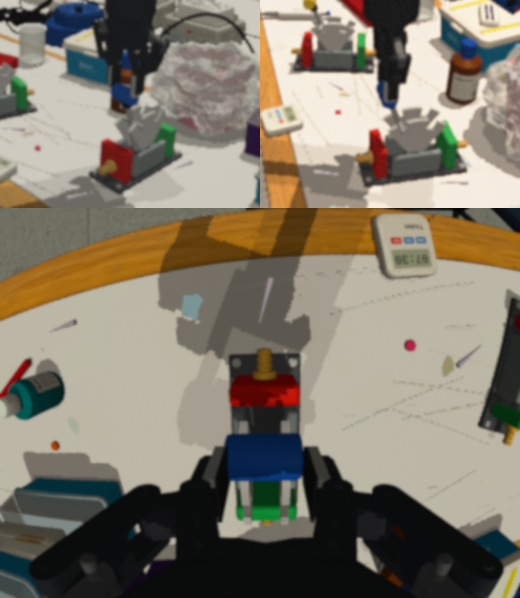

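The bar is pinched squarely: wrist view at (260,246), opening 38 mm. Next I'll lift 18 mm along the lever and start the arc.

drive_tool(commands="30 0.06 0 -0.19 0;30 0.06 0 -0.19 0;30 0.07 0 -0.19 0;30 0 0 0 0;30 0 0 0 0;30 0 0 0 0;30 -0.2 0 -0.06 0;30 0 0 0 0")

```text
time: 5.45
tool_pos: [0.4883, -0.1537, 0.1468]
tool_rot: [-0.002, 0.045, 0.999, -0.0]
contact_force: [0.0, -5.6, -5.4]
gripper_width: 0.443
```

```bash
python3 look.py 3
```

```text
scene [('blue', [308.7, 215.3], [300, 207, 21, 18, 203])]
side [('blue', [284.9, 216.9], [280, 205, 13, 22, 72])]
wrist [('blue', [259.5, 245.3], [221, 223, 77, 46, 3115]), ('blue', [504.6, 375.9], [497, 369, 15, 15, 54]), ('green', [494.1, 202.6], [476, 190, 36, 27, 541]), ('green', [261.3, 284.6], [248, 270, 27, 30, 740]), ('green', [285.7, 287.1], [282, 271, 8, 29, 139]), ('green', [236.8, 289.1], [235, 274, 5, 26, 89]), ('red', [21.9, 167.0], [5, 150, 32, 38, 218]), ('red', [260.2, 181.9], [228, 172, 65, 21, 1219])]
5.6 [ 0.48811161 -0.15364781  0.14662571] [-1.98078805e-03  4.54415762e-02  9.98965004e-01 -2.44171922e-04] [ 0.02706889 -5.5459795  -3.91090749] 0.4432834744062399
{'fx': 297.3186396354542, 'fy': 297.3186396354542, 'cx': 261.8073497452294, 'cy': 196.3930334051504, 'xyz': array([ 0.41882765, -0.14555746,  0.31310709]), 'orientation': array([0.10154772, 0.731799  , 0.66746147, 0.09302402])}
```

drive_tool(commands="30 -0.2 0 -0.15 0;30 -0.2 0 -0.06 0;30 -0.2 0 -0.04 0;30 -0.2 0 -0.03 0;30 -0.2 0 -0.02 0;30 -0.2 0 -0.01 0;30 -0.2 0 0 0;30 0 0 0 0")

```text
time: 6.6
tool_pos: [0.5294, -0.1569, 0.1555]
tool_rot: [-0.003, 0.045, 0.999, 0.0]
contact_force: [-2.6, -3.3, -5.9]
gripper_width: 0.442
```

```bash
python3 look.py 4
```

```text
scene [('blue', [320.0, 205.7], [308, 192, 24, 23, 225])]
side [('blue', [303.8, 209.3], [299, 199, 13, 22, 137])]
wrist [('blue', [259.3, 235.1], [220, 212, 78, 47, 3360]), ('blue', [499.0, 371.2], [490, 355, 22, 29, 180]), ('green', [494.0, 168.1], [476, 157, 36, 25, 525]), ('red', [31.4, 124.4], [24, 118, 15, 14, 85]), ('red', [258.4, 133.5], [228, 124, 63, 20, 1163])]
6.75 [ 0.52995268 -0.15694918  0.15657547] [-1.94021396e-03  4.52819287e-02  9.98972288e-01  3.86618773e-04] [-2.36392817 -4.2016424  -5.56628081] 0.44047083440549567
{'fx': 297.3186396354542, 'fy': 297.3186396354542, 'cx': 261.8073497452294, 'cy': 196.3930334051504, 'xyz': array([ 0.46051473, -0.1490966 ,  0.32272615]), 'orientation': array([0.10083687, 0.73178714, 0.66754789, 0.09327016])}
```

View pics/m4.png

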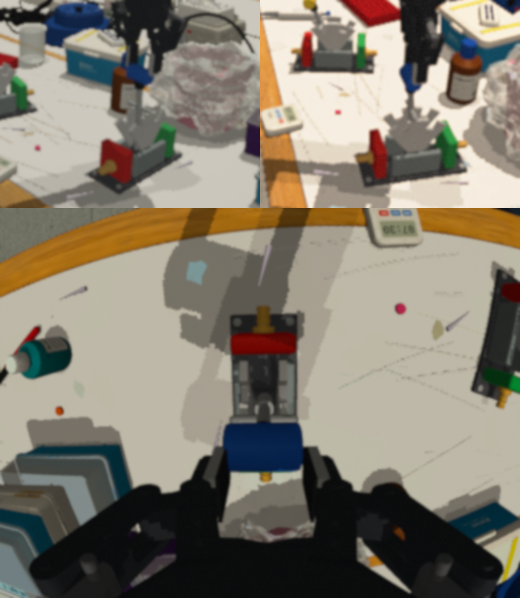

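The lever is now about upright and still pinched (bar at wrist (259,235)). The pin is above the land, so I'll carry on across.

drive_tool(commands="30 -0.2 0 0 0;30 -0.2 0 0.02 0;30 -0.2 0 0.02 0;30 -0.2 0 0.03 0;30 -0.2 0 0.04 0;30 -0.2 0 0.05 0;30 -0.2 0 0.06 0;30 -0.1 0 0.03 0")

```text
time: 7.75
tool_pos: [0.5765, -0.1613, 0.1506]
tool_rot: [-0.0, 0.045, 0.999, 0.0]
contact_force: [-4.6, -3.2, -3.4]
gripper_width: 0.437
```

```bash
python3 look.py 5
```

```text
scene [('blue', [334.1, 203.0], [325, 195, 19, 16, 201])]
side [('blue', [325.8, 208.8], [319, 198, 16, 21, 184])]
wrist [('blue', [259.7, 226.4], [220, 203, 80, 48, 3534]), ('blue', [505.6, 366.8], [500, 349, 12, 33, 244]), ('green', [497.6, 129.7], [482, 121, 30, 21, 479]), ('green', [233.7, 196.5], [231, 187, 6, 16, 50]), ('green', [248.9, 190.8], [247, 186, 5, 12, 51]), ('green', [271.7, 192.0], [268, 186, 7, 16, 74]), ('green', [287.6, 195.4], [285, 187, 7, 15, 63]), ('red', [258.8, 78.8], [226, 70, 66, 19, 1162]), ('red', [30.4, 85.1], [26, 82, 9, 7, 38]), ('red', [2.4, 122.7], [0, 120, 7, 7, 35])]
7.9 [ 0.57630969 -0.16123566  0.15064259] [-1.88552043e-04  4.51832101e-02  9.98978695e-01  9.01313957e-05] [-3.30960043 -3.05377971 -4.81418705] 0.4411320836366096
{'fx': 297.3186396354542, 'fy': 297.3186396354542, 'cx': 261.8073497452294, 'cy': 196.3930334051504, 'xyz': array([ 0.50653737, -0.1532815 ,  0.31678074]), 'orientation': array([0.10254436, 0.73146379, 0.66746252, 0.09454715])}
```

View pics/m5.png

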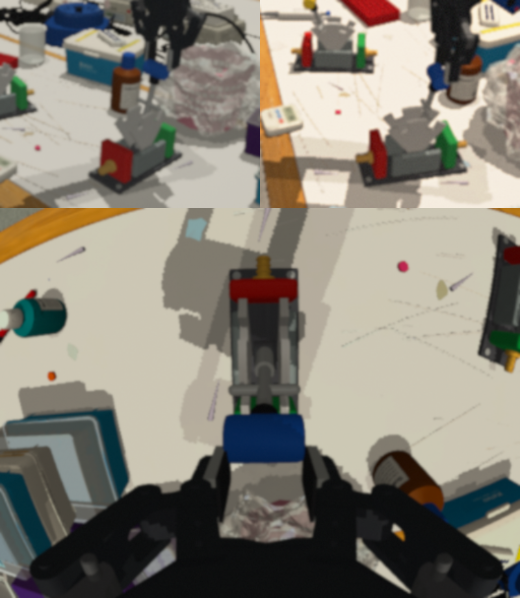

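```bash
cat > grip.py <<'E'
from h import *
from plant import manip
import sys
S,D,W=[manip.camera_params(n) for n in("scene","side","wrist")]
def g(s,d,w):
    r=[ray(S,s),ray(D,d),ray(W,w,True)]
    for q in(r,[r[0],r[2]],[r[1],r[2]]):
        X,e=tri(q);v=X-[.5315,-.1585,.03];u=v@[.9955,-.095,0];print(X.round(4),'swing',round(.32+np.arctan2(u,v[2]),3),'lift',round(np.hypot(u,v[2])-.13,4),max(e))
    t=manip.state()['tool_pos'];X=tri(r)[0]-t;print('in hand along u,z',X@[.9955,-.095,0],X[2])
v=[float(x) for x in sys.argv[1:]];g(v[:2],v[2:4],v[4:])
E
python3 grip.py 334.1 203 325.8 208.8 259.7 226.4
```

```text
[ 0.5647 -0.1596  0.1712] swing 0.551 lift 0.015 0.0011394488133182957
[ 0.5638 -0.1594  0.1726] swing 0.543 lift 0.0162 7.849036845341989e-06
[ 0.5651 -0.1596  0.1698] swing 0.556 lift 0.0138 0.00020333249912208443
in hand along u,z -0.01171921319036309 0.020568616519106298
```

In the hand the bar has slid about 12 mm back; swing is about 0.55 and lift about 15–18 mm. I'll push on a bit further while still lifted.

drive_tool(commands="30 -0.1 0 0.02 0;30 -0.1 0 0.03 0;30 -0.1 0 0.03 0;30 -0.1 0 0.03 0;30 -0.1 0 0.03 0;30 -0.05 0 0 0;30 0 0 0 0;30 0 0 0 0")

```text
time: 8.9
tool_pos: [0.5928, -0.1628, 0.1466]
tool_rot: [0.0, 0.045, 0.999, 0.0]
contact_force: [-3.0, -1.0, -4.1]
gripper_width: 0.438
```

```bash
python3 look.py 6
```

```text
scene [('blue', [338.8, 202.8], [330, 195, 18, 15, 180])]
side [('blue', [333.0, 209.2], [326, 199, 15, 21, 207])]
wrist [('blue', [260.3, 223.1], [220, 199, 81, 49, 3650]), ('blue', [439.3, 300.6], [428, 292, 21, 20, 273]), ('blue', [508.5, 364.6], [505, 349, 7, 29, 160]), ('green', [498.9, 116.4], [485, 108, 27, 19, 441]), ('green', [240.3, 188.5], [230, 175, 23, 24, 314]), ('green', [280.6, 188.1], [268, 175, 25, 24, 379]), ('red', [259.2, 59.1], [226, 50, 67, 20, 1151]), ('red', [2.4, 108.5], [0, 105, 8, 11, 46])]
9.05 [ 0.59272476 -0.16280849  0.14665941] [6.13172187e-05 4.53416516e-02 9.98971536e-01 1.50383137e-05] [-2.05830116 -2.80402035 -4.94349569] 0.44082076156923344
{'fx': 297.3186396354542, 'fy': 297.3186396354542, 'cx': 261.8073497452294, 'cy': 196.3930334051504, 'xyz': array([ 0.5227382 , -0.15478274,  0.31282065]), 'orientation': array([0.102818  , 0.73154333, 0.66731908, 0.09464705])}
```

```bash
python3 grip.py 338.8 202.8 333 209.2 260.3 223.1
```

```text
[ 0.5793 -0.1611  0.1681] swing 0.654 lift 0.0162 0.0009019554956546039
[ 0.5787 -0.161   0.169 ] swing 0.648 lift 0.0168 0.0006913141465290315
[ 0.5796 -0.1607  0.1668] swing 0.658 lift 0.015 0.0004634935287444759
in hand along u,z -0.013481268604152809 0.02145354626611795
```

drive_tool(commands="30 0.07 0 0.13 0;30 0.05 0 0.15 0;30 0.05 0 0.15 0;30 0.04 0 0.15 0;30 0 0 0 0;30 0 0 0 0;30 0 0 0 0;30 0 0 0 0")

```text
time: 10.05
tool_pos: [0.5876, -0.1626, 0.1307]
tool_rot: [0.002, 0.045, 0.999, -0.0]
contact_force: [-0.3, -2.0, 5.0]
gripper_width: 0.434
```

```bash
python3 look.py 7
```

```text
scene [('blue', [336.6, 210.1], [328, 202, 18, 16, 180])]
side [('blue', [329.7, 216.0], [323, 206, 14, 20, 199])]
wrist [('blue', [260.6, 223.3], [220, 199, 81, 49, 3686]), ('blue', [449.3, 311.7], [442, 306, 14, 14, 111]), ('blue', [509.9, 373.2], [508, 362, 4, 22, 66]), ('green', [503.0, 120.9], [493, 112, 19, 21, 307]), ('green', [248.1, 185.8], [245, 179, 8, 19, 81]), ('green', [273.2, 186.8], [269, 179, 9, 20, 110]), ('green', [290.4, 191.9], [287, 181, 8, 18, 88]), ('green', [231.7, 192.6], [228, 182, 8, 17, 69]), ('red', [259.1, 61.6], [224, 52, 71, 21, 1314]), ('red', [20.9, 74.7], [17, 72, 8, 6, 32])]
10.2 [ 0.58762215 -0.16259926  0.13068434] [ 1.51660519e-03  4.53525173e-02  9.98969814e-01 -4.00620512e-04] [ 1.1859293 -1.761411   5.4542088] 0.43452937061282276
{'fx': 297.3186396354542, 'fy': 297.3186396354542, 'cx': 261.8073497452294, 'cy': 196.3930334051504, 'xyz': array([ 0.51714832, -0.15441057,  0.29662865]), 'orientation': array([0.10410329, 0.73139259, 0.66718342, 0.09536073])}
```

View pics/m7.png

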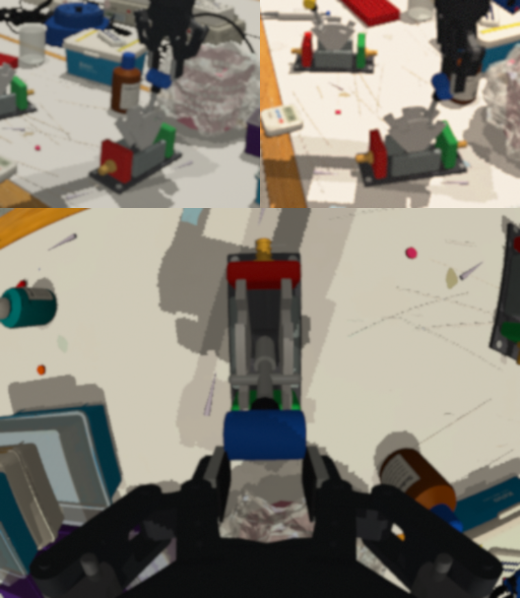

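```bash
python3 grip.py 336.6 210.1 329.7 216.0 260.6 223.3
```

```text
[ 0.5742 -0.1607  0.1524] swing 0.656 lift -0.0003 0.0009019727234419634
[ 0.5736 -0.1606  0.1532] swing 0.649 lift 0.0002 0.0006423947651082895
[ 0.5744 -0.1603  0.1513] swing 0.66 lift -0.0013 0.000540319037847772
in hand along u,z -0.013533419210979619 0.02175999003391066
```

The estimates say the lever is seated: swing ≈ 0.65, lift ≈ 0. I'll open the jaws and go straight up.

drive_tool(commands="50 0 0 0 0;65 0 0 0 0;85 0 0 0 0;85 0 0 0 0;85 0 0 0 0;85 0 0 -0.3 0;85 0 0 -0.6 0;85 0 0 -0.6 0")

```text
time: 11.2
tool_pos: [0.5869, -0.1625, 0.1764]
tool_rot: [0.001, 0.045, 0.999, -0.0]
contact_force: [0.3, -0.3, 1.5]
gripper_width: 0.995
```

drive_tool(commands="85 0 0 -0.9 0;85 0 0 -0.9 0;85 0 0 -0.5 0;85 0 0 0 0;85 0 0 0 0;85 0 0 0 0;85 0 0 0 0;85 0 0 0 0")

```text
time: 12.2
tool_pos: [0.5863, -0.1622, 0.2427]
tool_rot: [-0.0, 0.045, 0.999, 0.0]
contact_force: [0.5, 0.2, 0.3]
gripper_width: 0.997
```

```bash
python3 look.py 8
```

```text
scene [('blue', [338.9, 210.3], [330, 204, 19, 14, 181])]
side [('blue', [333.5, 217.0], [326, 208, 16, 19, 224])]
wrist [('blue', [260.7, 185.0], [238, 172, 47, 27, 1186]), ('blue', [396.4, 262.4], [386, 252, 21, 23, 323]), ('blue', [496.1, 311.0], [484, 294, 28, 33, 208]), ('blue', [506.7, 339.5], [500, 323, 12, 31, 235]), ('green', [467.0, 120.2], [444, 110, 47, 23, 612]), ('green', [240.7, 168.1], [238, 163, 6, 11, 34]), ('green', [281.9, 168.8], [279, 163, 6, 14, 36]), ('red', [483.9, 46.4], [476, 39, 19, 17, 146]), ('red', [261.2, 79.4], [236, 73, 49, 16, 602]), ('red', [44.2, 108.8], [39, 102, 11, 14, 59])]
12.35 [ 0.58643404 -0.16225874  0.24310404] [-7.88470474e-05  4.53818287e-02  9.98969711e-01  2.76747890e-05] [ 0.44797533  0.35249514 -0.21841707] 0.9931152335657691
{'fx': 297.3186396354542, 'fy': 297.3186396354542, 'cx': 261.8073497452294, 'cy': 196.3930334051504, 'xyz': array([ 0.51648273, -0.15422758,  0.40921473]), 'orientation': array([0.10263484, 0.73160555, 0.66729604, 0.09452726])}
```

View pics/m8.png

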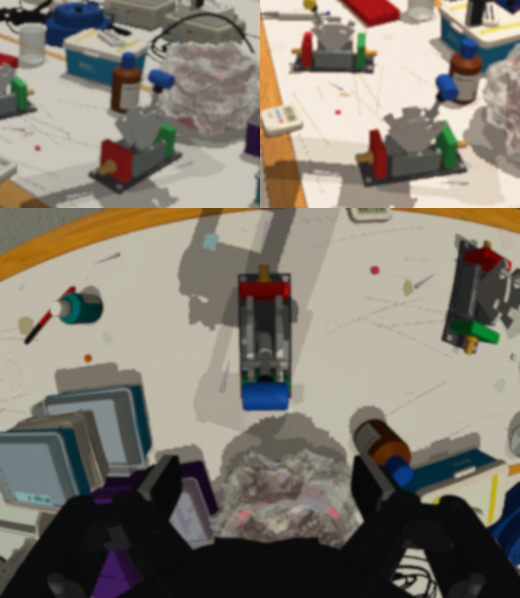

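```bash
python3 grip.py 338.9 210.3 333.5 217 260.7 185
```

```text
[ 0.5815 -0.1618  0.1498] swing 0.716 lift -0.0002 0.001627346510694688
[ 0.5805 -0.1616  0.151 ] swing 0.706 lift 0.0006 0.001077668078338198
[ 0.5817 -0.1611  0.1481] swing 0.722 lift -0.0017 0.0011417711672070347
in hand along u,z -0.00497353175741111 -0.09330574093349867
```

Run:
```python
from h import *
from plant import manip
S,D=[manip.camera_params(n) for n in("scene","side")]
a=tri([ray(S,(310.3,221.9)),ray(D,(287.3,222.3))]);b=tri([ray(S,(338.9,210.3)),ray(D,(333.5,217.0))]);print(a,b,b[0]-a[0])
for t in(0,8):
  for n in("scene","side"):
    im=cv2.imread(f"pics/{n}{t}.png")[:,:,::-1].copy()
    h=cv2.cvtColor(im,cv2.COLOR_RGB2HSV);m=cv2.inRange(h,(100,90,30),(130,255,255))
    k,l,s,c=cv2.connectedComponentsWithStats(m)
    print(t,n,[(c[i].round(1).tolist(),s[i].tolist()) for i in range(1,k) if s[i][4]>100 and 185<c[i][1]<240 and 270<c[i][0]<370])
def crop(n,t,x,y):return cv2.resize(cv2.imread(f"pics/{n}{t}.png")[y:y+110,x:x+110],(396,298),interpolation=2)
cv2.imwrite("pics/c8.png",np.vstack([np.hstack([crop("side",0,260,195),crop("side",8,260,195)]),np.hstack([crop("scene",8,280,190),crop("wrist",8,205,130)])]))
```

```text
(array([ 0.49023869, -0.15418641,  0.14996903]), [np.float64(0.0010633260880205868), np.float64(0.0010633260880206737)]) (array([ 0.58201418, -0.16242469,  0.15009498]), [np.float64(0.0007668435957896032), np.float64(0.0007668435957895467)]) [ 0.09177549 -0.00823828  0.00012595]
0 scene [([313.5, 196.8], [305, 191, 15, 12, 125]), ([310.2, 222.0], [300, 213, 21, 19, 265])]
0 side [([350.0, 186.7], [343, 178, 18, 17, 192]), ([287.3, 222.5], [281, 212, 14, 21, 217])]
8 scene [([313.7, 196.8], [305, 190, 19, 14, 133]), ([338.8, 210.6], [330, 204, 19, 14, 200])]
8 side [([349.9, 186.5], [343, 178, 15, 17, 188]), ([333.4, 217.0], [326, 207, 16, 20, 243])]
```

View pics/c8.png

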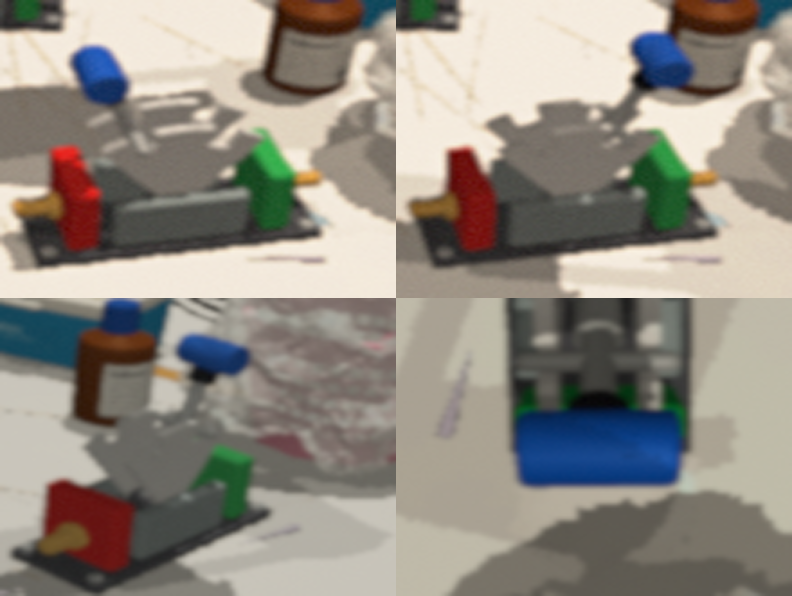

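The crops show the lever leaning to green with its pin down behind the horn. The bar height matches the start to 0.1 mm (mirror-symmetric seating), so I'll check yellow and hand in.

Run:
```python
from h import *
from plant import manip
for t in(0,8):
  for n in("scene","side"):
    im=cv2.imread(f"pics/{n}{t}.png")[:,:,::-1].copy();print(t,n,[b[0].tolist() for b in blobs(im,'yellow',30)[0] if b[0][1]>120 and b[0][0]<240])
im=manip.grab_frame("side");print('blue now',[b[0].tolist() for b in blobs(im,'blue',100)[0] if b[0][1]>200])
print(manip.job_done())
```

```text
0 scene [[190.5, 187.1]]
0 side [[228.1, 149.5]]
8 scene [[190.5, 187.1]]
8 side [[228.2, 149.4]]
blue now [[333.5, 217.0]]
the job is handed in; nothing more can be done
None
```

I switched the blue valve to green and handed the job in at about 12.4 s. I pinched the blue bar, lifted it about 16–18 mm along the lever, carried it across the gate, lowered it into the green notch, opened the jaws and moved straight up clear.

**Final checks:**
- **Seating:** the grip centre is at the same height as at the start, within 0.1 mm. It is about 92 mm further along the swing and did not move between the last two pictures.
- **Yellow lever:** its grip has not moved, within 0.1 px in both fixed views.
- **Contact:** the tool force is about 0, with the jaws open and about 75 mm above the bar.

**What disagreed:**
- **Bar slip:** the bar slid about 13 mm in the pads during the swing. I corrected by going further before lowering it.
- **Swing reading:** after release the images gave a swing of about 0.71 rad, past the 0.68 stop. I put this down to 2–3 mm of calibration and pivot error, with the lever leaning on the outer side of the notch's play.

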